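# Clear the microscope stage and hover the scan head over its seats

## Robot

A 6-joint arm with a two-finger parallel gripper is mounted at the origin on the work surface. World frame = base frame: x ahead of the robot, y to its left, z up, the work surface at z = 0. Lengths are in m, angles in rad, forces in N, time in s.
With the tool pointing down it reaches from about 0.35 to 0.975 m from the base axis. Payload 4.9 kg.
Tool frame: the origin (TCP) lies at the very end of the fingers, on their centre line; the grasp point (between the pads) lies 19 mm behind it; z points along the fingers, y is the line along which they close (so a half turn about z gives the same grasp; the last joint's range is limited). The gripper opens to 85 mm and grips with 20 to 120 N. Pads are 22 mm wide; open, the fingers measure 114 mm over their backs; the gripper's body (76 mm by 85 mm) begins 54 mm behind the grasp point. The pads swing forward as they close: fully open they stand 13 mm farther back than shut.
Start: joints at [1.219, 0.053, 1.613, -0, 1.476, -0.119], TCP at [0.144, 0.608, 0.205] pointing down, gripper open.
Joint ranges: [-3.01, 3.01], [-1.01, 2.22], [0.06, 2.58], [-1.02, 4.17], [0.09, 2.62], [-3.14, 3.14]. Speed limits (rad/s): [2.57, 2.57, 3.14, 3.14, 3.14, 3.14].

## Interface

Orientations are given as a unit quaternion [w, x, y, z].
In Python, from plant import manip gives the robot as it stands.
- The arm moves only by the shell command python3 -m pendant 'ROWS'. ROWS is JSON, a list of rows, each a list of 3 entries, a list of its own where there are three numbers: the opening, from 0 (shut) to 1 (fully open), then the shift along the tool's x, y, z in units of 12 cm (1.0 is 12 cm), then the turn about the tool's z in units of pi rad (1.0 is pi rad). In form: [[gripper, [dx, dy, dz], roll], ...]. A call has 1 to 10 rows; each row is the pose to reach, as a shift and turn from the pose commanded when the call began, along the tool's axes at that moment, turning the shorter way round; what a row does not reach only later rows make up. A row lasts 1/10 s, in which the tool goes at most 50 mm and 8.59 degrees, less where a joint would pass 70% of its speed; a pose out of reach is approached as far as the arm can. A call with a number of a shift or a turn outside -1 to 1 is refused whole. A call with a gripper value outside its range is refused whole. The fingers move at their own pace and stop on an object; the grip force is fixed at half the most. Time passes only in rows, so rows that repeat a pose let the fingers close. It gives the time, the measured TCP pose, the force, the opening and the grip force at its end, in the units of the state.
- manip.state(): the state, without advancing time (a new reading comes with each control period).
- manip.grab_frame(name): name is "side" or "top"; returns a dict with "img" (384x512x3 uint8, red, green, blue), "fx", "fy", "cx", "cy" (pixels), "eye" and "rotation" of the camera in the world. Camera axes: x right, y down, z forward; pixel columns grow to the right and rows downward; lengths in m; the calibration is good to about 2 mm. A picture is of the moment at which its call begins. There is no depth.
- manip.job_done(): hands the job in; it is judged then, once.
The state is a dict: "time": time; "joint_pos": joint angles; "joint_vel": joint speeds; "joint_efforts": joint torques, N m; "tool_pos": TCP position; "tool_rot": TCP orientation; "contact_force": force on the tool from outside, world axes, zero at the start; "ft_torque": the same for the moment, N m; "gripper_width": opening from 0.0 (shut) to 1.0 (fully open); "grasp_force": force on a finger pad.
Only numpy, scipy, OpenCV 4.12 (cv2) and the standard library are available. Lean on these libraries where they do the work, as an engineer would, in place of code of your own. Each camera call takes 0.05 s, during which the arm holds its last target. There are 200 camera calls.

## Task

The sample on the microscope stage is finished: first pick its mount off the chuck and drop it into the wire basket with the other finished ones. Then lift the orange scan head off its parking dock by the handle, carry it upright over the enclosure wall without bumping the enclosure or anything in it, and hold it hovering about 10 mm above the stage, each of its three feet directly over its own seat, so that the side camera can inspect the probe before the head is seated. Finish while holding the head motionless there, touching nothing, and leave the basket and the other things on the bench where they are.

Things in the scene. Friction and masses are not known exactly. Their poses are not given: they have to be found in the camera images.
- enclosure: Black open base tray of the microscope's acoustic enclosure, lid off, fixed: 400 (x) x 380 (y) mm; walls 14 mm thick, front (-x) 100 mm high, back 140 mm, sides sloping up between, orange seal on the rims, a bar handle standing 34 mm out of each side. Origin: centre of its underside on the bench. Inside it are the stage and the side camera, with the same origin and axes.
- stage: Dark microscope stage in the middle of the enclosure, 200 (x) x 180 (y) mm, deck 85 mm above the bench; origin and axes are the enclosure's. On the deck: the chuck, three seats, and two knurled drives 26 mm across, tops 121 mm above the bench, at (0.074, -0.066) and (-0.076, -0.066) m.
- sidecam: Small black side-view camera on a post in the enclosure, looking at the chuck; origin and axes are the enclosure's: it occupies y = +0.100 to +0.163 m, x within 20 mm of 0, top 142 mm above the bench.
- chuck (a point): Centre of the top of the stage's round steel chuck, 20 mm diameter, 105 mm above the bench, where the finished sample mount stands at the start (the chuck does not hold it fast). Axes as the enclosure's.
- seat_a (a point): Seat for foot_a: mouth centre of a 14 mm wide cup, 4 mm deep, in a 24 mm square steel post on the stage; mouth 100 mm above the bench, at (-0.035, +0.045) m in the enclosure's axes from its origin. z up.
- seat_b (a point): Seat for foot_b, same make and height, at (-0.035, -0.045) m.
- seat_c (a point): Seat for foot_c, same make and height, at (+0.050, 0) m.
- head: Orange scan head, black base plate 120 (x) x 110 (y) mm, bar handle on top; 139 mm high; 0.45 to 0.8 kg. Origin: level of its three foot tips, below the handle's middle; x along the handle, -x is the front (black optics tube, feet a and b), z up. Above the foot tips: plate underside 45, cap top 105, probe tip 25 mm. Placed right, its axes agree with the enclosure's.
- head_grip (a point): Middle of the head's handle bar, 131 mm above the foot tips: the bar is 70 mm long (head x), 14 mm wide (head y) and 16 mm high, with 18 mm of free space under it down to the cap, between its two end posts. The centre of mass lies under it.
- foot_a (a point): Tip of the front left foot of the head, at (-0.035, +0.045, 0) m in the head's frame; belongs over seat_a. Feet are round-tipped pins 10 mm thick.
- foot_b (a point): Tip of the front right foot, at (-0.035, -0.045, 0) m in the head's frame; belongs over seat_b.
- foot_c (a point): Tip of the single rear foot, at (+0.050, 0, 0) m in the head's frame; belongs over seat_c.
- dock: Parking dock of the head, fixed: aluminium plate 130 (x) x 120 (y) x 12 mm with three posts whose black cups have their mouths 40 mm above the bench (cup floors, on which the feet stand, 36 mm). Origin: centre of its underside; axes agree with those of the parked head.
- mount: Finished sample mount standing on the chuck: upright steel disc 25 mm in diameter, 14 mm high, about 50 g, a small violet chip on top. Origin: centre of its underside.
- basket: Loose steel wire basket for finished mounts, 140 (x) x 110 (y) mm, rim 58 mm above the bench, walls 4 mm, floor 5 mm up, 0.5 kg; two finished mounts already lie in it and may be jostled. Origin: centre of its underside. The dock and the basket may change places.
- exchange_block: Bystander: aluminium probe exchange block 50 x 36 x 14 mm on the enclosure's floor near the front right corner. Origin: centre of underside.
- loupe: Bystander: black eye loupe, 42 mm across, 36 mm high. Origin: centre of underside.
- tweezers: Bystander: steel tweezers 130 mm long, 8 mm high, lying along their x. Origin: underside, near the middle.
- driver: Bystander: blue-handled screwdriver 150 mm long lying along its x. Origin: underside, near the middle.
- probe_box: Bystander: clear-lidded probe box 60 x 45 x 16 mm. Origin: centre of underside.
- dish: Bystander: round wafer carrier, 72 mm across, 14 mm high. Origin: centre of underside.
- wash_bottle: Bystander: white bottle with red cap, 56 mm across, 120 mm high. Origin: centre of underside.
Things that resemble listed ones, but are neither listed nor needed, are in the scene too. There is more than one size of the head; the one meant has the size given above.

How it is judged:
By the outcome, as a careful person would: the job done as asked, in the order asked, and still so for the second after the job is handed in, while the arm keeps its last pose, push and grip.
It also fails if it takes over 64 s, if anything falls off the work surface, if the arm or the gripper's body presses on something with over 40 N, if the wrist force passes 120 N, or if a joint passes its speed limit or range.

## Working session

There is one attempt and no reset: what is moved stays moved. The work goes in short steps, Python scripts to look and compute and a shell command to move; the robot and the scene stay as the last step left them, time stands still between calls to the robot, and variables do not carry over. Pictures are saved under pics/ and viewed, at most 10 in all, crops included, and the job is handed in when it is done.

```bash
ls; mkdir -p pics; python3 - <<'E'
from plant import manip
import cv2,json
for n in("side","top"):
    f=manip.grab_frame(n); im=f.pop("img"); cv2.imwrite(f"pics/{n}0.png",cv2.resize(im[:,:,::-1],(800,600),interpolation=cv2.INTER_CUBIC)); cv2.imwrite(f"raw_{n}0.png",im[:,:,::-1])
    print(n,{k:(v.round(4).tolist() if hasattr(v,'round') and hasattr(v,'tolist') else v) for k,v in f.items()})
print(manip.state())
E
```

```text
pics
side {'fx': 382.87006399729853, 'fy': 382.87006399729853, 'cx': 257.58717589065697, 'cy': 193.5667082455655, 'eye': [-0.0201, -1.1607, 0.9208], 'rotation': [-0.4399, 0.8623, -0.222, 0.1171]}
top {'fx': 484.99487835938265, 'fy': 484.99487835938265, 'cx': 253.54476193201842, 'cy': 189.23308243331138, 'eye': [0.3044, -0.1429, 1.5567], 'rotation': [-0.0513, 0.7057, -0.7051, 0.047]}
{'time': 0.1, 'joint_pos': array([ 1.21902924e+00,  5.33033272e-02,  1.61414039e+00, -1.34843726e-05,
        1.47597619e+00, -1.19031836e-01]), 'joint_vel': array([ 0.00151743, -0.00129236, -0.00264276, -0.00068713, -0.00127529,
       -0.00167431]), 'joint_efforts': array([ 3.20753797e-04, -3.94903314e+01, -3.71362174e+01, -9.17040097e-05,
        3.91276975e-03,  1.16482397e-05]), 'tool_pos': array([0.14396562, 0.60757927, 0.20428798]), 'tool_rot': array([-2.06560441e-04,  1.16104486e-01,  9.93236585e-01, -8.89996076e-04]), 'contact_force': array([-0.87023003, -0.05951427, -0.06278189]), 'ft_torque': array([ 0.00586035, -0.02068404, -0.06621763]), 'grasp_force': 0.0, 'gripper_width': 1.000400922104736}
```

View pics/side0.png

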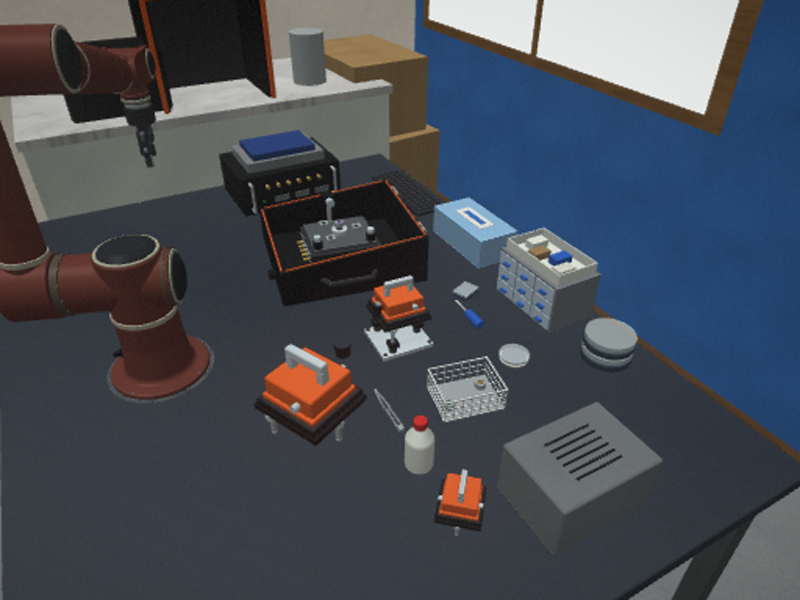

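View pics/top0.png

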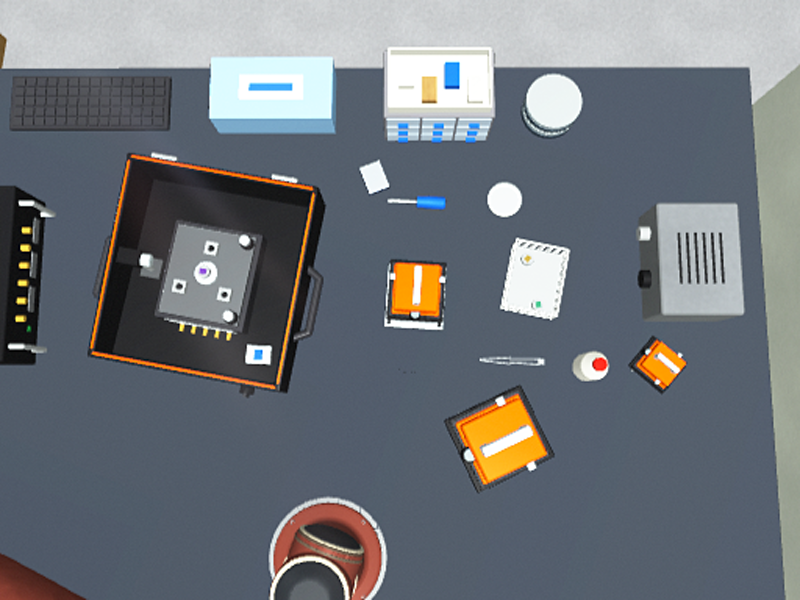

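The side view shows three orange heads at (400,303), (308,395) and (462,497). In the top view they are at (416,290), (500,440) and (660,365). The one on the aluminium dock, (416,290) in top, fits the description: the other two stand loose on the bench, and one is larger and one smaller. The mount is at top (205,271) and the basket at top (535,278). Next I'll take enlarged crops to confirm.

```bash
cat > h.py <<'E'
import numpy as np, cv2
from scipy.spatial.transform import Rotation as R
from plant import manip
def rot(q): return R.from_quat(np.array(q),scalar_first=True).as_matrix() if np.shape(q)==(4,) else np.array(q)
def ray(f,u,v):
    d=rot(f["rotation"])@np.array([(u-f["cx"])/f["fx"],(v-f["cy"])/f["fy"],1]); return np.array(f["eye"]),d/np.linalg.norm(d)
def plane(f,u,v,z):
    o,d=ray(f,u,v); return o+d*(z-o[2])/d[2]
def proj(f,p):
    c=rot(f["rotation"]).T@(np.array(p)-f["eye"]); return np.array([f["fx"]*c[0]/c[2]+f["cx"],f["fy"]*c[1]/c[2]+f["cy"]])
def tri(f,a,g,b):
    o1,d1=ray(f,*a); o2,d2=ray(g,*b); s=np.linalg.lstsq(np.c_[d1,-d2],o2-o1,rcond=None)[0]
    p,q=o1+d1*s[0],o2+d2*s[1]; return (p+q)/2,np.linalg.norm(p-q)
def shift(target,st=None):
    """tool-axis shift in units of 12cm from the current measured TCP to target"""
    st=st or manip.state(); return rot(st["tool_rot"]).T@(np.array(target)-st["tool_pos"])/0.12
E
python3 - <<'E'
import cv2,numpy as np
t=cv2.imread("raw_top0.png"); s=cv2.imread("raw_side0.png")
def c(im,x,y,w,h): return cv2.resize(im[y:y+h,x:x+w],(400,300),interpolation=cv2.INTER_CUBIC)
# 80x60 -> 5x each
out=np.vstack([np.hstack([c(t,94,132,80,60),c(t,228,156,80,60)]),np.hstack([c(s,180,115,80,60),c(s,220,170,80,60)])])
cv2.imwrite("pics/crop.png",out)
E
```

```text
(no output)
```

View pics/crop.png

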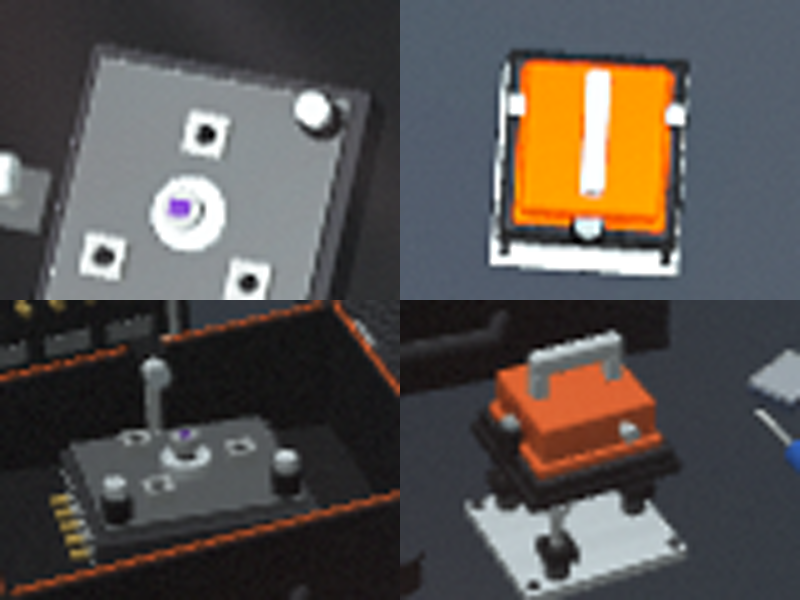

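The crop confirms the docked head: orange cap, bar handle, and feet in black cups on the plate. The seats are at top crop (205,133), (104,257) and (248,282), the chip is at (178,208), and the handle bar runs from (598,70) to (590,195). Now I'll measure these by mask.

```bash
python3 - <<'E'
from h import *
np.set_printoptions(precision=4,suppress=True)
t=manip.grab_frame("top"); s=manip.grab_frame("side")
import pickle; pickle.dump((t,s),open("f0.pkl","wb"))
def blobs(f,box,fn,mn=4):
    x,y,w,h=box; im=f["img"][y:y+h,x:x+w]; im=cv2.resize(im,None,fx=4,fy=4,interpolation=cv2.INTER_CUBIC)
    m=fn(im.astype(int)).astype(np.uint8); cs,_=cv2.findContours(m,cv2.RETR_EXTERNAL,cv2.CHAIN_APPROX_NONE); o=[]
    for c in cs:
        a=cv2.contourArea(c)/16
        if a<mn: continue
        r=cv2.minAreaRect(c); M=cv2.moments(c); ctr=np.array([M["m10"]/M["m00"],M["m01"]/M["m00"]])
        tr=lambda p:(np.array(p)+.5)/4-.5+[x,y]
        o.append((tr(ctr),tr(r[0]),np.array(r[1])/4,a,tr(cv2.boxPoints(r))))
    return sorted(o,key=lambda b:-b[3])
white=lambda th:(lambda i:(i.min(2)>th))
vio=lambda i:(i[...,2]>i[...,1]+50)&(i[...,0]>i[...,1]+25)
ora=lambda i:(i[...,0]>i[...,2]+90)&(i[...,0]>150)
for nm,f,box,fn in[("seats top",t,(94,132,80,60),white(190)),("chip top",t,(120,165,25,20),vio),("chip side",s,(205,130,25,25),vio),
  ("seats side",s,(195,135,45,28),white(150)),("handle top",t,(255,165,25,35),white(150)),("handle side",s,(240,173,28,20),white(110)),("cap top",t,(245,160,40,45),ora),
  ("dockplate",t,(240,155,50,60),white(170)),("basket",t,(310,145,65,65),white(130)),
  ("bigcap",t,(280,245,80,75),ora),("smallcap",t,(400,210,50,50),ora)]:
    print(nm)
    for b in blobs(f,box,fn)[:6]: print("  ",b[0],b[1],b[2],round(b[3],1), b[4].round(1).tolist() if nm in("handle top","handle side","basket","dockplate") else "")
E
```

```text
seats top
   [131.2846 174.2572] [131.125 174.25 ] [14.75 14.5 ] 168.8 
   [134.5638 158.3613] [134.5021 158.3659] [8.1137 8.5072] 61.1 
   [114.0048 182.7083] [114.0421 182.7062] [8.1632 8.4078] 60.5 
   [142.8772 187.7049] [142.9679 187.9346] [8.2351 8.3529] 57.3 
   [155.8806 153.3226] [155.9711 153.2308] [6.5177 6.171 ] 31.5 
   [ 94.4534 166.1267] [ 94.625 166.375] [7.5 2. ] 12.1 
chip top
   [129.3929 173.0814] [129.4109 173.1411] [4.2538 3.3583] 12.1 
chip side
seats side
   [216.8271 146.3072] [216.7623 146.0829] [3.6827 9.2899] 15.1 
   [202.4521 151.0951] [202.524  151.1202] [2.0102 3.7262] 5.4 
   [236.5821 145.7727] [236.625 145.75 ] [1.75 3.5 ] 5.2 
handle top
   [266.5813 182.0543] [266.5803 182.2189] [ 4.9705 25.323 ] 110.3 [[263.4, 194.7], [264.8, 169.4], [269.8, 169.7], [268.3, 195.0]]
handle side
   [254.2971 179.2935] [254.464  179.2415] [ 3.4031 18.7818] 45.3 [[245.0, 180.2], [263.0, 175.0], [264.0, 178.3], [245.9, 183.4]]
cap top
   [266.2181 184.5339] [266.1753 184.745 ] [31.0477 33.5588] 974.6 
dockplate
   [264.1777 207.4169] [264.299  207.1016] [37.8436  6.79
[... 297 characters left out ...]
 172.9], [252.5, 173.0], [252.1, 187.2]]
   [265.1645 200.8832] [265.25  201.125] [3.5  4.75] 13.1 [[262.9, 199.4], [267.6, 199.4], [267.6, 202.9], [262.9, 202.9]]
   [282.6575 178.5491] [282.625 178.375] [4.  3.5] 11.9 [[280.9, 176.4], [284.4, 176.4], [284.4, 180.4], [280.9, 180.4]]
   [247.0413 192.0152] [247.125 192.75 ] [ 1.   10.25] 6.8 [[246.6, 197.9], [246.6, 187.6], [247.6, 187.6], [247.6, 197.9]]
basket
   [342.1651 178.135 ] [342.198  178.2103] [38.0422 48.2749] 1731.7 [[319.0, 198.4], [328.0, 150.9], [365.4, 158.1], [356.4, 205.5]]
bigcap
   [320.3735 280.7036] [320.1377 280.5481] [44.3286 46.0326] 1945.8 
smallcap
   [422.1825 232.7198] [422.765  232.6528] [24.9254 22.7225] 443.3
```

```bash
python3 - <<'E'
from h import *
import pickle
np.set_printoptions(precision=4,suppress=True)
t,s=pickle.load(open("f0.pkl","rb"))
S=dict(c=(134.56,158.36),a=(114.0,182.7),b=(142.9,187.8))
W={k:plane(t,*v,.100)[:2] for k,v in S.items()}
L=dict(a=(-.035,.045),b=(-.035,-.045),c=(.05,0))
A=np.array([L[k] for k in"abc"]);B=np.array([W[k] for k in"abc"]);a=A-A.mean(0);b=B-B.mean(0)
th=np.arctan2((a[:,0]*b[:,1]-a[:,1]*b[:,0]).sum(),(a*b).sum()); Rm=np.array([[np.cos(th),-np.sin(th)],[np.sin(th),np.cos(th)]])
o=B.mean(0)-Rm@A.mean(0); print("encl",o,"yaw",th,np.degrees(th),"res",(A@Rm.T+o-B)*1e3)
print("seat side pix pred",[proj(s,[*W[k],.1]) for k in"abc"])
print("seats tri: meas side (236.6,145.8)=c,(202.5,151.1)?", tri(t,S['c'],s,(228,144.4)),tri(t,S['a'],s,(207,142.4)),tri(t,S['b'],s,(212,152)))
print("chip tri",tri(t,(129.4,173.1),s,(216.8,141.8)), "chip plane",plane(t,129.4,173.1,.121))
print("side pix of chip/mount pred",proj(s,[*o,.121]))
e1,e2=(265.85,194.85),(267.3,169.55)
p,q=plane(t,*e1,.175),plane(t,*e2,.175);print("handle",p,q,(p+q)/2,np.linalg.norm(p-q),np.degrees(np.arctan2(*(q-p)[[1,0]])))
# side top-edge: handle
print("handle tri ends",tri(t,e2,s,(263.6,176.6)),tri(t,e1,s,(245.5,181.6)),"pred side",proj(s,p),proj(s,q))
for px in[(319,198.4),(328,150.9),(365.4,158.1),(356.4,205.5)]:print("bask",plane(t,*px,.058))
print(manip.state()["time"])
E
python3 - <<'E'
import cv2,numpy as np
t=cv2.imread("raw_top0.png"); s=cv2.imread("raw_side0.png")
c=lambda im,x,y,w,h: cv2.resize(im[y:y+h,x:x+w],(400,400),interpolation=cv2.INTER_CUBIC)
cv2.imwrite("pics/mz.png",np.hstack([c(t,121,164,20,20),c(s,200,132,40,40)]))
E
```

```text
encl [0.5549 0.2402] yaw -0.18106178982037435 -10.374076387792222 res [[ 0.1792 -0.1743]
 [-0.3786 -0.0925]
 [ 0.1994  0.2667]]
seat side pix pred [array([206.2134, 141.3848]), array([210.8708, 150.772 ]), array([227.118 , 143.1886])]
seats tri: meas side (236.6,145.8)=c,(202.5,151.1)? (array([0.6069, 0.2324, 0.0921]), np.float64(0.003056331829059179)) (array([0.5308, 0.2925, 0.0933]), np.float64(0.0028946921786502803)) (array([0.5158, 0.2035, 0.0922]), np.float64(0.0041047743503290456))
chip tri (array([0.5571, 0.2408, 0.114 ]), np.float64(0.003156608482045429)) chip plane [0.5544 0.2395 0.121 ]
side pix of chip/mount pred [215.9539 140.5999]
handle [ 0.4817 -0.1697  0.175 ] [ 0.5555 -0.1741  0.175 ] [ 0.5186 -0.1719  0.175 ] 0.07391080651700271 -3.383479919350121
handle tri ends (array([ 0.5573, -0.1746,  0.17  ]), np.float64(0.0019252280849817321)) (array([ 0.4847, -0.1707,  0.1694]), np.float64(0.004963374579157496)) pred side [243.8673 180.4621] [262.8472 175.5447]
bask [ 0.4856 -0.3372  0.058 ]
bask [ 0.6365 -0.3682  0.058 ]
bask [ 0.6133 -0.4852  0.058 ]
bask [ 0.4635 -0.4527  0.058 ]
0.2
```

View pics/mz.png

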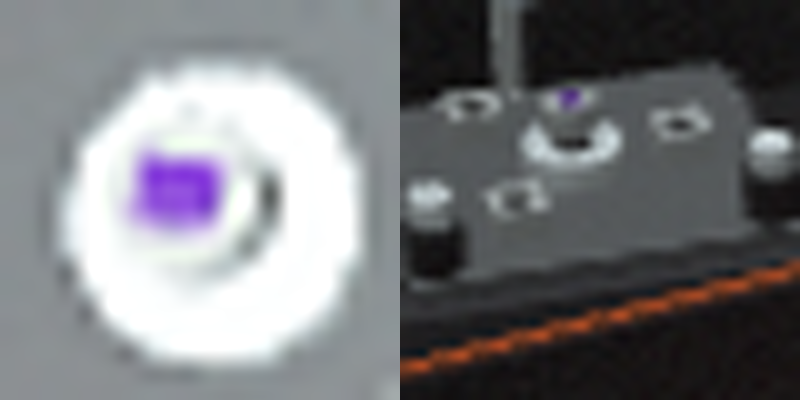

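The zoom shows the mount concentric with its chuck, with the chip at raw top (129.4,173.1). I'm placing the enclosure at (0.555,0.240), yaw -10.4°, and the head handle at (0.519,-0.172), yaw -3.4°. Measured heights agree with the text to within about 5 mm. Moving now.

```bash
for i in 1 2 3; do python3 -m pendant '[[1,[-1,-0.55,0],0],[1,[-1,-0.55,0],0],[1,[-1,-0.55,0],0],[1,[-1,-0.55,0],0]]'; done; python3 -m pendant '[[1,[-1,-0.55,0],-0.017],[1,[-1,-0.55,0],-0.017],[1,[-1,-0.55,0],-0.017],[1,[-1,-0.55,0],-0.017],[1,[-1,-0.55,0],-0.017]]'; python3 - <<'E'
from h import *
st=manip.state(); print(shift([.5548,.2400,.101]), np.degrees(R.from_quat(st["tool_rot"],scalar_first=True).as_matrix()), st["time"])
E
```

```text
time: 0.6
tool_pos: [0.2484, 0.5137, 0.2052]
tool_rot: [0.0, 0.119, 0.993, -0.0]
contact_force: [0.3, 0.3, 0.5]
gripper_width: 1.0
grasp_force: 0.0
time: 1.0
tool_pos: [0.3496, 0.4222, 0.2053]
tool_rot: [0.0, 0.118, 0.993, -0.0]
contact_force: [0.1, -0.4, -0.2]
gripper_width: 1.004
grasp_force: 0.0
time: 1.4
tool_pos: [0.4508, 0.3308, 0.2053]
tool_rot: [0.0, 0.118, 0.993, -0.0]
contact_force: [-0.1, 0.1, 0.2]
gripper_width: 1.005
grasp_force: 0.0
time: 1.9
tool_pos: [0.5498, 0.2415, 0.205]
tool_rot: [-0.001, 0.09, 0.996, 0.0]
contact_force: [0.3, 0.5, -0.3]
gripper_width: 0.997
grasp_force: 0.0
[-0.04430334 -0.00550375  0.86650827] [[-5.63757818e+01  1.02260364e+01 -7.58258917e-02]
 [ 1.02259894e+01  5.63758265e+01  4.09656806e-02]
 [ 8.19198883e-02  2.67747035e-02 -5.72957147e+01]] 1.9
```

```bash
python3 -m pendant '[[0.7,[-0.045,-0.005,0.3],0],[0.7,[-0.045,-0.005,0.5],0],[0.6,[-0.045,-0.005,0.6],0],[0.6,[-0.045,-0.005,0.6],0],[0.6,[-0.045,-0.005,0.6],0]]'; python3 - <<'E'
from h import *
t=manip.grab_frame("top"); s=manip.grab_frame("side"); p=manip.state()["tool_pos"]
print(p,"tcp px",proj(t,p),proj(s,p),shift([.5548,.24,.101]))
c=lambda f,x,y: cv2.resize(f["img"][y:y+50,x:x+40,::-1],(400,500),interpolation=cv2.INTER_CUBIC)
cv2.imwrite("pics/ap.png",np.hstack([c(t,110,150),c(s,197,115)]))
E
```

```text
time: 2.4
tool_pos: [0.5554, 0.2401, 0.1344]
tool_rot: [0.001, 0.089, 0.996, 0.0]
contact_force: [1.0, -0.2, -0.1]
gripper_width: 0.602
grasp_force: 0.0
[0.5564114  0.23980824 0.13553757] tcp px [128.0473902  171.58735071] [216.12093774 137.60088076] [ 0.01432878 -0.00126156  0.28777133]
```

View pics/ap.png

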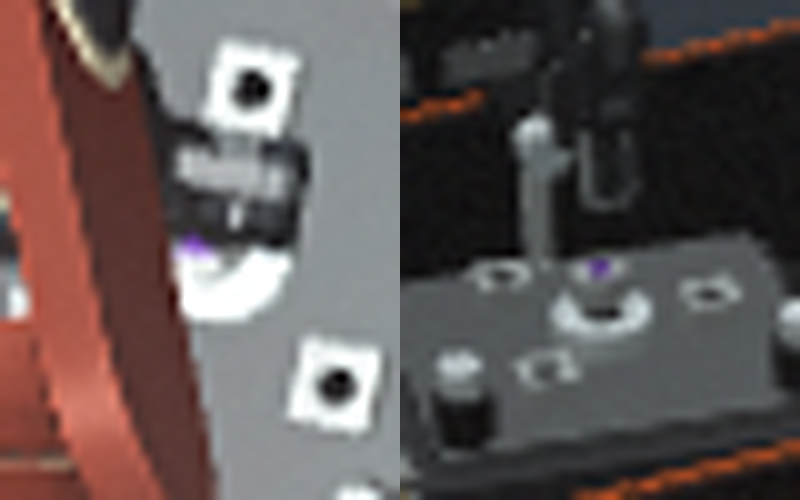

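The approach crop shows the near fingertip at about raw side (218,135.5) and the chip at (217,141.5). I'll check the expected fingertip projection before going down.

```bash
python3 - <<'E'
from h import *
import pickle
np.set_printoptions(precision=1,suppress=True)
t,s=pickle.load(open("f0.pkl","rb")); st=manip.state(); p=st["tool_pos"]; M=rot(st["tool_rot"])
for y in(-.0255,-.040,.0255,.04):
  for z in(-.006,-.025,-.073):
    q=[p+M@[x,y,z] for x in(-.011,.011)]; print(y,z,"side",*[proj(s,k) for k in q],"top",*[proj(t,k) for k in q])
s2=manip.grab_frame("side"); d=np.abs(s2["img"][110:165,195:240].astype(int)-s["img"][110:165,195:240]).max(2)
for v in range(18,36): print(110+v,''.join('#' if k>40 else('+' if k>18 else '.') for k in d[v]))
E
```

```text
-0.0255 -0.006 side [219.9 138.6] [215.  139.4] top [136.7 169.2] [135.1 176.4]
-0.0255 -0.025 side [219.7 134.7] [214.7 135.4] top [135.1 168. ] [133.5 175.3]
-0.0255 -0.073 side [219.1 124.5] [214.  125.2] top [130.9 165. ] [129.3 172.5]
-0.04 -0.006 side [220.8 140.1] [215.8 140.9] top [141.5 170. ] [139.9 177.2]
-0.04 -0.025 side [220.5 136.2] [215.5 136.9] top [140.  168.9] [138.4 176.2]
-0.04 -0.073 side [219.9 125.9] [214.8 126.6] top [135.9 165.9] [134.3 173.4]
0.0255 -0.006 side [217.1 133.5] [212.2 134.2] top [119.9 166.1] [118.3 173.3]
0.0255 -0.025 side [216.8 129.6] [211.9 130.3] top [118.1 165. ] [116.5 172.2]
0.0255 -0.073 side [216.2 119.5] [211.2 120.2] top [113.4 161.8] [111.7 169.3]
0.04 -0.006 side [216.3 132. ] [211.5 132.8] top [115.2 165.3] [113.6 172.5]
0.04 -0.025 side [216.  128.2] [211.2 128.9] top [113.3 164.1] [111.7 171.4]
0.04 -0.073 side [215.4 118.2] [210.4 118.8] top [108.4 160.9] [106.7 168.4]
128 .................##.#...+....................
129 .................+#.#...++...................
130 ....................#+..+....................
131 ....................#+..+....................
132 ....................#+..++...................
133 ....................#+...+...................
134 ....................##+.+....................
135 ....................+#+++....................
136 .............................................
137 .............................................
138 .............................................
139 .............................................
140 .............................................
141 .............................................
142 .............................................
143 .............................................
144 .............................................
145 .............................................
```

```bash
python3 -m pendant '[[0.5,[0.01,0,0.1],0],[0.45,[0.01,0,0.2],0],[0.42,[0.01,0,0.28],0],[0.42,[0.01,0,0.28],0],[0.42,[0.01,0,0.28],0]]'; python3 - <<'E'
from h import *
s=manip.grab_frame("side"); p=manip.state()["tool_pos"]; t=manip.grab_frame("top")
print(p,proj(s,p),proj(t,p))
c=lambda f,x,y: cv2.resize(f["img"][y:y+40,x:x+32,::-1],(400,500),interpolation=cv2.INTER_CUBIC)
cv2.imwrite("pics/ap2.png",cv2.convertScaleAbs(np.hstack([c(t,113,155),c(s,200,120)]),alpha=1.6,beta=15))
E
```

```text
time: 3.05
tool_pos: [0.5539, 0.239, 0.0989]
tool_rot: [-0.001, 0.09, 0.996, -0.0]
contact_force: [-0.5, -1.1, 0.3]
gripper_width: 0.418
grasp_force: 0.0
[0.55440764 0.23913125 0.09966071] [216.22785939 145.01248592] [131.32814518 174.28955124]
```

View pics/ap2.png

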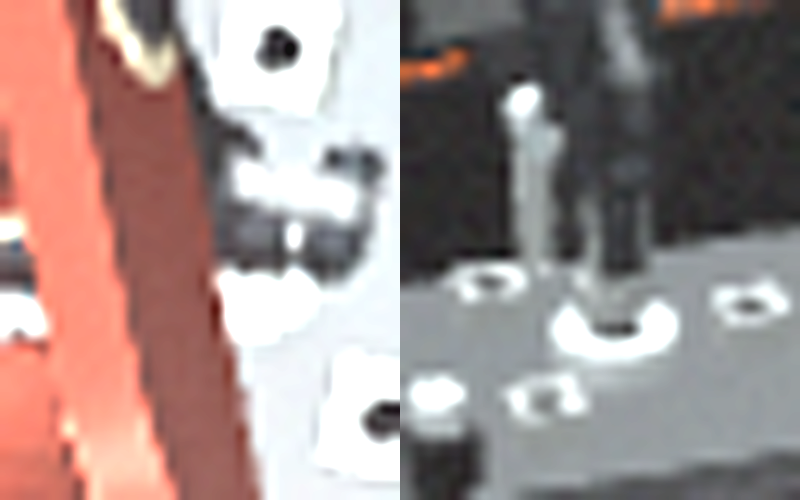

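The crop shows the near fingertip just above the chuck ring at raw side about (217,143), straddling the mount. Closing now.

```bash
python3 -m pendant '[[0.3,[0,0,0],0],[0.2,[0,0,0],0],[0.1,[0,0,0],0],[0.1,[0,0,0],0],[0.1,[0,0,0],0],[0.1,[0,0,0],0]]'; python3 - <<'E'
from h import *
print(manip.state()["contact_force"])
E
```

```text
time: 3.75
tool_pos: [0.5543, 0.2392, 0.0998]
tool_rot: [-0.0, 0.09, 0.996, 0.0]
contact_force: [-0.4, -0.3, 0.0]
gripper_width: 0.1
grasp_force: 0.0
[-0.35385802 -0.29304978  0.04249439]
```

```bash
python3 - <<'E'
from h import *
s=manip.grab_frame("side"); t=manip.grab_frame("top"); p=manip.state()["tool_pos"]
print(p,proj(s,p),proj(t,p))
c=lambda f,x,y: cv2.resize(f["img"][y:y+40,x:x+32,::-1],(400,500),interpolation=cv2.INTER_CUBIC)
cv2.imwrite("pics/ap3.png",cv2.convertScaleAbs(np.hstack([c(t,113,155),c(s,200,120)]),alpha=1.6,beta=15))
E
```

```text
[0.55435184 0.23916019 0.09978051] [216.21212272 144.98869993] [131.30797733 174.30093746]
```

View pics/ap3.png

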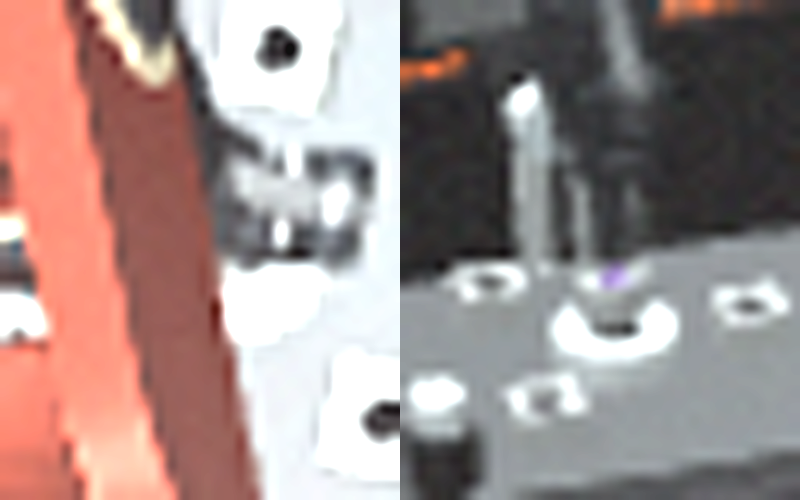

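The fingers shut above the mount, with tips at raw side v≈141 and the chip still visible at (217,142). So the real fingertips stand about 20 mm higher than the reported TCP suggests. I'll reopen and go deeper in small force-checked steps.

```bash
python3 -m pendant '[[0.45,[0,0,0],0],[0.45,[0,0,0],0],[0.45,[0,0,0],0],[0.45,[0,0,0.04],0],[0.45,[0,0,0.08],0],[0.45,[0,0,0.08],0]]';  python3 -m pendant '[[0.45,[0,0,0.02],0],[0.45,[0,0,0.04],0],[0.45,[0,0,0.04],0]]'; python3 - <<'E'
from h import *
import pickle
t,s=pickle.load(open("f0.pkl","rb"))
s2=manip.grab_frame("side"); p=manip.state()["tool_pos"]; print(p,proj(s,p))
d=np.abs(s2["img"][110:165,195:240].astype(int)-s["img"][110:165,195:240]).max(2)
for v in range(20,44): print(110+v,''.join('#' if k>40 else('+' if k>18 else '.') for k in d[v]))
E
```

```text
time: 4.45
tool_pos: [0.5535, 0.2389, 0.0888]
tool_rot: [-0.001, 0.09, 0.996, -0.0]
contact_force: [1.1, 0.3, 0.0]
gripper_width: 0.451
grasp_force: 0.0
time: 4.75
tool_pos: [0.5541, 0.2391, 0.0849]
tool_rot: [-0.0, 0.09, 0.996, -0.0]
contact_force: [0.2, 0.4, -0.1]
gripper_width: 0.45
grasp_force: 0.0
[0.55423145 0.23912    0.08517074] [216.37647543 147.89895355]
130 ................+##....++....................
131 ................+##....++....................
132 ................++.....++....................
133 .................##.....+....................
134 .............................................
135 .............................................
136 ......................+++....................
137 .......................+.....................
138 ...................++...+....................
139 ...................+#+..+....................
140 ....................++##+....................
141 ...................+#####....................
142 ....................#####....................
143 ....................+####....................
144 ....................+####+...................
145 .....................+..+....................
146 .............................................
147 .............................................
148 .............................................
149 .............................................
150 .............................................
151 .............................................
152 .............................................
153 .............................................
```

```bash
python3 -m pendant '[[0.45,[0,0,0.03],0],[0.42,[0,0,0.03],0],[0.3,[0,0,0.03],0],[0.2,[0,0,0.03],0],[0.15,[0,0,0.03],0],[0.15,[0,0,0.03],0],[0.15,[0,0,0.03],0]]'
```

```text
time: 5.5
tool_pos: [0.5545, 0.2392, 0.082]
tool_rot: [0.0, 0.09, 0.996, 0.0]
contact_force: [0.7, -0.3, 0.8]
gripper_width: 0.26
grasp_force: 58.9
```

```bash
python3 -m pendant '[[0.15,[0,0,-0.05],0],[0.15,[0,0,-0.15],0],[0.15,[0,0,-0.3],0],[0.15,[0,0,-0.5],0],[0.15,[0,0,-0.75],0],[0.15,[0,0,-1],0],[0.15,[0,0,-1],0],[0.15,[0,0,-1],0]]'; python3 - <<'E'
from h import *
t=manip.grab_frame("top"); s=manip.grab_frame("side"); st=manip.state();p=st["tool_pos"]; print(p,proj(s,p))
o=np.array([.550,-.411]); 
print("toward basket",shift([*o,p[2]]))
for px in((338,165),(344,195)): print(plane(t,*px,.015))
c=lambda f,x,y: cv2.resize(f["img"][y:y+40,x:x+32,::-1],(400,500),interpolation=cv2.INTER_CUBIC)
cv2.imwrite("pics/lift.png",cv2.convertScaleAbs(np.hstack([c(s,200,100),c(s,200,120)]),alpha=1.6,beta=15))
E
```

```text
time: 6.3
tool_pos: [0.555, 0.2394, 0.2035]
tool_rot: [0.001, 0.09, 0.996, 0.001]
contact_force: [-0.3, 0.3, -0.7]
gripper_width: 0.258
grasp_force: 58.8
[0.55359048 0.2389569  0.20058262] [214.73602714 124.20930364]
toward basket [-9.37144244e-01 -5.33470081e+00  3.13263021e-03]
[ 0.59949521 -0.40596082  0.015     ]
[ 0.50184818 -0.42290988  0.015     ]
```

View pics/lift.png

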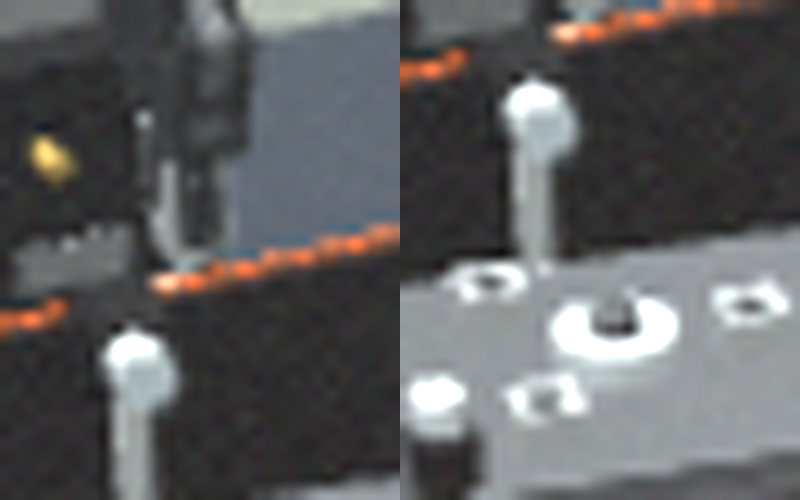

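The mount is off the chuck and held between the fingers, with the bare chuck visible at raw side (217,145). Carrying it high to the basket.

```bash
python3 -m pendant '[[0.15,[-0.05,-0.1,-0.3],0],[0.15,[-0.09,-0.5,-0.3],0],[0.15,[-0.17,-0.9,-0.3],0],[0.15,[-0.17,-1,-0.3],0]]' | head -2; for i in 1 2 3 4; do python3 -m pendant '[[0.15,[-0.07,-0.4,0],0],[0.15,[-0.14,-0.8,0],0],[0.15,[-0.18,-1,0],0]]' | grep -E "pos|grasp"; done; python3 - <<'E'
from h import *
print(manip.state()["time"],shift([.550,-.412,.03]))
E
```

```text
time: 6.8
tool_pos: [0.5523, 0.1139, 0.2361]
tool_pos: [0.5518, -0.0069, 0.236]
grasp_force: 59.2
tool_pos: [0.5517, -0.1289, 0.2359]
grasp_force: 59.2
tool_pos: [0.5515, -0.2509, 0.2357]
grasp_force: 59.2
tool_pos: [0.5513, -0.3728, 0.2353]
grasp_force: 59.2
8.0 [-0.05326342 -0.32478955  1.71072122]
```

```bash
python3 -m pendant '[[0.15,[-0.03,-0.2,0],0],[0.15,[-0.05,-0.325,0.2],0],[0.15,[-0.05,-0.325,0.5],0],[0.15,[-0.05,-0.325,0.8],0],[0.15,[-0.05,-0.325,0.9],0],[0.15,[-0.05,-0.325,0.9],0]]' | grep -E "pos|force"; python3 -m pendant '[[0.15,[0,0,0.3],0],[0.15,[0,0,0.6],0],[0.15,[0,0,0.85],0],[0.15,[0,0,0.95],0],[0.15,[0,0,0.95],0]]'| grep -E "pos|force"
python3 - <<'E'
from h import *
s=manip.grab_frame("side"); p=manip.state()["tool_pos"]; print(p,proj(s,p))
E
```

```text
tool_pos: [0.5497, -0.4077, 0.1254]
contact_force: [0.1, 1.3, -0.5]
grasp_force: 59.2
tool_pos: [0.5511, -0.4092, 0.0152]
contact_force: [-0.3, 0.3, -0.4]
grasp_force: 59.2
[ 0.55210513 -0.41015061  0.01716074] [296.09574876 248.96978354]
```

Releasing, going up, and photographing.

```bash
python3 -m pendant '[[0.4,[0,0,0],0],[0.45,[0,0,0],0],[0.45,[0,0,0],0],[0.45,[0,0,0],0],[0.45,[0,0,-0.2],0],[0.45,[0,0,-0.5],0],[0.45,[0,0,-0.8],0],[0.45,[0,0,-1],0],[0.45,[0,0,-1],0]]'; python3 -m pendant '[[0.45,[0,0.3,-0.4],0],[0.45,[0.1,0.6,-0.7],0],[0.45,[0.2,1,-0.7],0],[0.45,[0.25,1,-0.7],0],[0.45,[0.25,1,-0.7],0]]'; python3 - <<'E'
from h import *
import pickle
s=manip.grab_frame("side");t=manip.grab_frame("top");pickle.dump((t,s),open("f1.pkl","wb"))
c=lambda f,x,y,w,h: cv2.resize(f["img"][y:y+h,x:x+w,::-1],(400,400),interpolation=cv2.INTER_CUBIC)
cv2.imwrite("pics/bask.png",np.hstack([c(t,305,143,70,70),c(s,265,220,70,70)]))
print(shift([.519,-.172,.21]))
E
```

```text
time: 10.05
tool_pos: [0.5538, -0.4119, 0.1421]
tool_rot: [0.004, 0.09, 0.996, -0.003]
contact_force: [-0.2, -0.1, 0.4]
gripper_width: 0.447
grasp_force: 0.0
time: 10.55
tool_pos: [0.5426, -0.2848, 0.2191]
tool_rot: [-0.0, 0.089, 0.996, 0.0]
contact_force: [0.6, -0.4, -0.3]
gripper_width: 0.452
grasp_force: 0.0
[0.36399664 0.90440569 0.06887973]
```

View pics/bask.png

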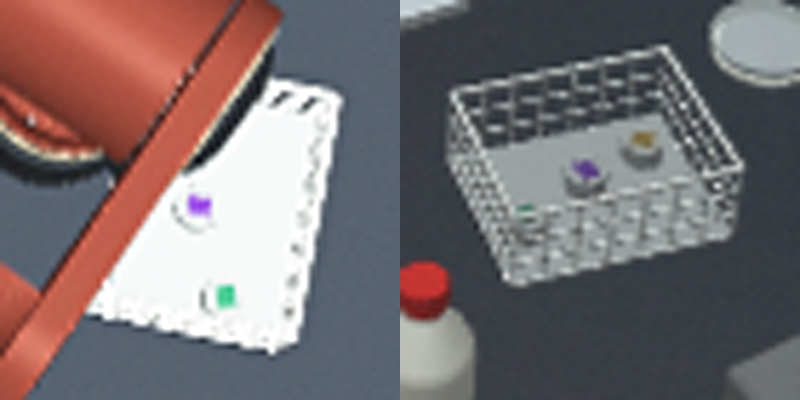

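The new mount with the violet chip stands inside the basket, at crop (200,207) top and (585,170) side, and the basket hasn't moved. Going to the head handle.

```bash
python3 -m pendant '[[0.5,[0.15,0.4,0],-0.02],[0.5,[0.3,0.8,0],-0.038],[0.5,[0.355,0.905,0],-0.038],[0.5,[0.355,0.905,0],-0.038],[0.5,[0.355,0.905,0],-0.038]]' | grep -E "pos|rot|force"; python3 - <<'E'
from h import *
st=manip.state(); M=rot(st["tool_rot"]); print(shift([.520,-.172,.130]), np.degrees(np.arctan2(M[1,1],M[0,1])))
E
```

```text
tool_pos: [0.5208, -0.1731, 0.2192]
tool_rot: [-0.0, 0.031, 1.0, -0.0]
contact_force: [-0.0, -0.7, 0.0]
grasp_force: 0.0
[0.00637937 0.00878351 0.74329529] 86.4941451882724
```

```bash
python3 -m pendant '[[0.5,[0.005,0.009,0.2],0],[0.5,[0.005,0.009,0.4],0],[0.5,[0.005,0.009,0.55],0],[0.5,[0.005,0.009,0.62],0],[0.5,[0.005,0.009,0.62],0]]' | grep -E "pos|force"; python3 -m pendant '[[0.5,[0,0,0.04],0],[0.5,[0,0,0.08],0],[0.5,[0,0,0.11],0],[0.5,[0,0,0.11],0]]' | grep -E "pos|force"; python3 - <<'E'
from h import *
import pickle
t,s=pickle.load(open("f1.pkl","rb")); t0,s0=pickle.load(open("f0.pkl","rb"))
s2=manip.grab_frame("side");p=manip.state()["tool_pos"]; print(p,proj(s,p),proj(s,p+[0,-.03,.02]))
d=np.abs(s2["img"][160:195,235:280].astype(int)-s0["img"][160:195,235:280]).max(2)
for v in range(0,35): print(160+v,''.join('#' if k>40 else('+' if k>18 else '.') for k in d[v]))
E
```

```text
tool_pos: [0.5194, -0.1716, 0.1436]
contact_force: [-0.0, 0.4, 0.4]
grasp_force: 0.0
tool_pos: [0.52, -0.1706, 0.1319]
contact_force: [-0.6, -0.2, 0.7]
grasp_force: 0.0
[ 0.5201099  -0.17062625  0.1321897 ] [253.65491706 187.63731763] [257.75163875 187.27082641]
160 ................+.....+###...................
161 .......................###...................
162 .......................###+..................
163 .......................+###..................
164 ........................###+.................
165 .......................++####+...............
166 ........................++###+...............
167 ..........................+++................
168 .....................++....++................
169 ...........................+.................
170 .............##...........++.................
171 .............#............++.................
172 .............+...............................
173 .............+...............................
174 .............#............+..................
175 .............+.....+.....++..................
176 .............+............##+....
[... 212 characters left out ...]

181 ..................+.+####+...................
182 ..................+.+#####...................
183 ..................++######...................
184 ..................########...................
185 ...................######....................
186 ....................##.......................
187 .............................................
188 .............................................
189 .............................................
190 .............................................
191 .............................................
192 .............................................
193 .............................................
194 .............................................
```

```bash
python3 -m pendant '[[0.3,[0,-0.01,0],0],[0.2,[0,-0.01,0],0],[0.05,[0,-0.01,0],0],[0.05,[0,-0.01,0],0],[0.05,[0,-0.01,0],0],[0.05,[0,-0.01,0],0]]'; python3 -m pendant '[[0.05,[0,0,-0.02],0],[0.05,[0,0,-0.05],0],[0.05,[0,0,-0.09],0],[0.05,[0,0,-0.15],0],[0.05,[0,0,-0.22],0],[0.05,[0,0,-0.3],0],[0.05,[0,0,-0.38],0],[0.05,[0,0,-0.4],0],[0.05,[0,0,-0.4],0]]'
```

```text
time: 12.7
tool_pos: [0.5204, -0.1723, 0.1328]
tool_rot: [0.001, 0.03, 1.0, -0.0]
contact_force: [0.2, -2.2, 2.8]
gripper_width: 0.144
grasp_force: 62.6
time: 13.6
tool_pos: [0.5206, -0.1721, 0.1813]
tool_rot: [0.001, 0.03, 1.0, -0.0]
contact_force: [0.1, -0.2, -4.7]
gripper_width: 0.142
grasp_force: 61.7
```

The head is lifted with a firm grip. Raising it clear of the walls.

```bash
python3 -m pendant '[[0.05,[0,0,-0.05],0],[0.05,[0,0,-0.15],0],[0.05,[0,0,-0.3],0],[0.05,[0,0,-0.45],0],[0.05,[0,0,-0.6],0],[0.05,[0,0,-0.75],0],[0.05,[0,0,-0.87],0],[0.05,[0,0,-0.93],0],[0.05,[0,0,-0.95],0],[0.05,[0,0,-0.95],0]]' | grep -E "pos|rot|force|width"; python3 - <<'E'
from h import *
print(shift([.5549,.2402,.295]))
import pickle
s=manip.grab_frame("side");t=manip.grab_frame("top");pickle.dump((t,s,manip.state()),open("f2.pkl","wb"))
E
```

```text
tool_pos: [0.52, -0.1719, 0.294]
tool_rot: [-0.0, 0.03, 1.0, 0.0]
contact_force: [0.5, -0.3, -5.5]
gripper_width: 0.144
grasp_force: 61.7
[-0.0845418   3.44505883 -0.00822046]
```

```bash
for i in 1 2 3; do python3 -m pendant '[[0.05,[0,0.06,0],0],[0.05,[0,0.16,0],0],[0.05,[-0.01,0.3,0],0],[0.05,[-0.01,0.45,0],0],[0.05,[-0.02,0.6,0],0],[0.05,[-0.02,0.73,0],0],[0.05,[-0.02,0.82,0],0],[0.05,[-0.02,0.86,0],0]]' | grep -E "tool_pos|contact|width"; done; python3 -m pendant '[[0.05,[0,0.06,0],0.005],[0.05,[0,0.16,0],0.01],[0.05,[-0.01,0.3,0],0.016],[0.05,[-0.01,0.45,0],0.022],[0.05,[-0.02,0.6,0],0.029],[0.05,[-0.02,0.73,0],0.035],[0.05,[-0.02,0.82,0],0.0385],[0.05,[-0.02,0.86,0],0.0385],[0.05,[-0.02,0.86,0],0.0385],[0.05,[-0.02,0.86,0],0.0385]]'; python3 - <<'E'
from h import *
st=manip.state(); M=rot(st["tool_rot"]); print(shift([.5549,.2402,.2068]), np.degrees(np.arctan2(M[1,1],M[0,1])))
E
```

```text
tool_pos: [0.5286, -0.0677, 0.2942]
contact_force: [0.2, -0.7, -4.6]
gripper_width: 0.148
tool_pos: [0.5372, 0.0348, 0.2942]
contact_force: [0.4, -0.5, -4.2]
gripper_width: 0.145
tool_pos: [0.5458, 0.1377, 0.2941]
contact_force: [0.4, -0.4, -4.6]
gripper_width: 0.144
time: 18.1
tool_pos: [0.5545, 0.2391, 0.2942]
tool_rot: [0.0, 0.091, 0.996, -0.0]
contact_force: [0.7, -0.5, -5.3]
gripper_width: 0.145
grasp_force: 61.6
[-0.00171104  0.01042742  0.72818268] 79.60602677403072
```

```bash
python3 -m pendant '[[0.05,[0,0.01,0.03],0],[0.05,[0,0.01,0.1],0],[0.05,[0,0.01,0.2],0],[0.05,[0,0.01,0.3],0],[0.05,[0,0.01,0.4],0],[0.05,[0,0.01,0.49],0],[0.05,[0,0.01,0.55],0],[0.05,[0,0.01,0.57],0],[0.05,[0,0.01,0.57],0],[0.05,[0,0.01,0.57],0]]' | grep -E "tool_pos|contact|width"; python3 - <<'E'
from h import *
import pickle
s=manip.grab_frame("side");t=manip.grab_frame("top");st=manip.state();pickle.dump((t,s,st),open("f3.pkl","wb"))
t0,s0=pickle.load(open("f0.pkl","rb"))
o=np.array([.5549,.2402]);th=-.1811;Rm=np.array([[np.cos(th),-np.sin(th)],[np.sin(th),np.cos(th)]])
for k,l in dict(a=(-.035,.045),b=(-.035,-.045),c=(.05,0)).items():
    w=o+Rm@l; print(k,"foot pred side",proj(s,[*w,.128]),"seat side",proj(s,[*w,.1]))
c=lambda f,x,y,w,h: cv2.resize(f["img"][y:y+h,x:x+w,::-1],(400,600),interpolation=cv2.INTER_CUBIC)
cv2.imwrite("pics/hov.png",cv2.convertScaleAbs(np.hstack([c(s,197,105,40,60),c(t,95,140,70,105)]),alpha=1.5,beta=15))
E
```

```text
tool_pos: [0.555, 0.2409, 0.2266]
contact_force: [0.1, -0.4, -5.1]
gripper_width: 0.141
a foot pred side [205.81837038 135.80066506] seat side [206.26895588 141.38961201]
b foot pred side [210.37720635 145.06941093] seat side [210.80141165 150.79948751]
c foot pred side [226.88391328 137.53953552] seat side [227.13593795 143.15132203]
```

View pics/hov.png

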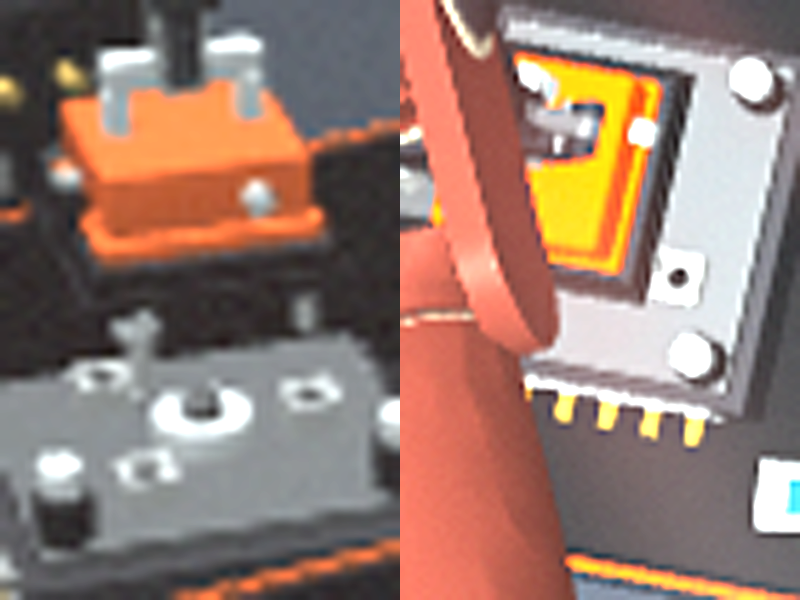

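The crop shows the head upright over the stage, with the handle posts symmetric about the finger at crop (115,100) and (250,80). Foot c, at about (305,330), is directly above seat c at (310,393), and foot b is above seat b near (145,467). I'll refine this numerically.

```bash
python3 - <<'E'
from h import *
import pickle
t,s,st=pickle.load(open("f3.pkl","rb")); t0,s0=pickle.load(open("f0.pkl","rb"))
g=lambda f:f["img"].max(2).astype(int)
print("footc");print(g(s)[132:142,221:234])
print("seat c");print(g(s)[140:148,221:236])
print("foot b");print(g(s)[134:149,204:218])
print("before");print(g(s0)[134:149,204:218])
print("seat b");print(g(s)[147:156,204:218])
E
```

```text
footc
[[ 22  27  26  28  32  33  32  31  26  25  25  28  26]
 [ 29  27  24  21  22  23  23  23  26  24  22  24  24]
 [ 26  25  28  22  25  36  48  45  24  25  25  27  25]
 [ 18  23  24  26  22  55  89  51  27  22  25  24  26]
 [ 24  23  22  22  24  56  92  60  29  24  26  21  24]
 [ 28  23  20  21  23  48  90  53  26  20  21  22  23]
 [ 27  27  23  26  24  25  48  54  54  52  68  32  22]
 [ 36  51  51  72  87  87  88  90  87  88  91  74  59]
 [ 88  89  88  89  92  92  92  91  91  92  89  90  60]
 [ 90  90  90  89  91  91  91  91  92  92  90  94 100]]
seat c
[[ 88  89  88  89  92  92  92  91  91  92  89  90  60  33  22]
 [ 90  90  90  89  91  91  91  91  92  92  90  94 100  64  34]
 [ 91  91  91  91  92  90  91 106 125  96  91  89  91  74  48]
 [ 92  93  92  92 139 152 124 147 160 130  97  91  92  90  55]
 [123  94  90  93 130 117  63  64 127 164 100  91  90  90  75]
 [198 105  93  93 100 141 125 124 112  96  91  92  92  90 141]
 [201 106  91  91  97  94  91  89  88  87  91  91  91  91 189]
 [137  93  91  91  94  90  87  87  85  87  89  92  92  90 122]]
foot b
[[ 28  33  23  20  25  3
[... 1593 characters left out ...]
9  88  89  90  92 165 199 198 103  53  48]
 [ 91  89  89  89  91  91  91  89 133 199 202 198 162 156]
 [ 91  91  90  92  92  87  90  90 111 126 143 162 159 154]]
seat b
[[ 91  90  90  90  93  92  90  91 134 199 201 196 161 157]
 [ 91  89  90  91  91  90  91  90 112 127 144 162 161 155]
 [ 90  89  90  92  91  90  91  91 104 119 119 121 119 114]
 [121  93  90  91  93 106 125 127 144 165 117 117 116 108]
 [200 106  92  90 123 159 114  93 100 156 133 102  98  96]
 [118  92  92  90  96 162 107  72  97 165 148 100  91  90]
 [101  80  91  92  92 116 124 108  91  95  93  91  91  92]
 [105  53  69  89  89  93  91  90  86  88  87  88  90  92]
 [ 38  24  52  90  92  90  87  88  87  86  89  90  91  90]]
```

Feet b and c line up with their seats to about 1 mm. Lowering to the hover height.

```bash
python3 -m pendant '[[0.05,[-0.005,-0.004,0.02],0],[0.05,[-0.005,-0.004,0.05],0],[0.05,[-0.005,-0.004,0.09],0],[0.05,[-0.005,-0.004,0.13],0],[0.05,[-0.005,-0.004,0.155],0],[0.05,[-0.005,-0.004,0.163],0],[0.05,[-0.005,-0.004,0.163],0],[0.05,[-0.005,-0.004,0.163],0],[0.05,[-0.005,-0.004,0.163],0],[0.05,[-0.005,-0.004,0.163],0]]'; python3 - <<'E'
from h import *
import pickle
s=manip.grab_frame("side");t=manip.grab_frame("top");st=manip.state()
print(st["tool_pos"],np.abs(st["joint_vel"]).max(),shift([.555,.2402,.2068]))
g=lambda f:f["img"].max(2).astype(int)
print(g(s)[136:148,221:234]);print(g(s)[142:155,205:216])
E
```

```text
time: 20.2
tool_pos: [0.5553, 0.2402, 0.2065]
tool_rot: [0.0, 0.09, 0.996, 0.0]
contact_force: [-0.4, -0.5, -4.7]
gripper_width: 0.141
grasp_force: 61.6
[0.55522243 0.240205   0.2064665 ] 0.0012358649407341478 [ 0.00181502 -0.00037409 -0.00277976]
[[ 25  24  22  22  25  26  31  27  31  29  25  22  22]
 [ 33  31  31  25  23  22  22  21  23  21  25  22  25]
 [ 23  24  21  18  24  22  36  48  51  49  68  31  23]
 [ 33  52  53  67  87  88  95  85  88  89  89  75  59]
 [ 88  89  88  91  91  89  98  87  89  92  92  91  59]
 [ 91  91  92  90  89  91 101  89  91  90  90  90 100]
 [ 89  92  90  90  92  90  86 105 126  95  90  93  90]
 [ 90  92  90  94 142 154 125 148 159 129  95  92  91]
 [123  93  91  94 131 117  64  63 127 164 101  91  92]
 [198 106  91  92  99 142 124 124 110  96  88  90  90]
 [203 106  91  92  97  96  91  91  89  86  88  92  91]
 [138  93  91  90  94  89  85  86  86  87  88  93  92]]
[[129  70  50  93 116 117 111 100  92  90  90]
 [160 116  94 124  97  99  92  83  89  89  92]
 [ 97  91  87  90  88  99  87  83 139 143 110]
 [ 88  86  89  87  88  97  88 135 193 199  96]
 [ 87  87  90  88  88  97  88 163 198 200 102]
 [ 89  87  90  90  92  97  89 118 198 202 197]
 [ 92  89  91  91  90 111 108 101 125 143 163]
 [ 93  90  91  91  90  83  84  96 118 119 123]
 [ 94  91  91  91 105 124 126 142 164 118 118]
 [103  91  90 124 158 113  94 101 156 131 102]
 [ 91  91  90  96 161 110  71  97 164 149  96]
 [ 80  88  89  92 116 124 106  90  94  93  91]
 [ 55  69  89  90  94  90  90  87  87  87  91]]
```

```bash
python3 -c "
from plant import manip
print(manip.job_done())"
```

```text
the job is handed in; nothing more can be done
None
```

The mount is in the basket, and the head is held motionless about 10 mm above the stage. Feet b and c measured within about 1 mm of their seats; foot a was not checked directly. I handed the job in at about 20 s and got no verdict back.

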